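# Second rolling guide from the flap dispenser

### The job

Set up the slab-rolling board: take the wooden guide batten out of the dispenser, holding its spring-loaded clear flap aside while you reach in, and lay it flat on the board along the empty long edge near the robot, parallel to the batten already there, level with it end for end and not overhanging the board. Lay it down rather than dropping it, let go, let the flap spring shut, and leave the first batten and the other things on the table where they are.

Things in the scene. Friction and masses are not known exactly. Their poses are not given: they have to be found in the camera images.
- dispenser: Open-topped wooden trough, 132 (x) x 216 (y) x 85 mm high, fixed. Origin on the table under the batten's place; +x away from the robot (yaw up to 0.3 rad). The batten lies along y on a saddle (x -13 to 13 mm, top 60 mm up); beside it the trough is open down to 8 mm. Back wall x 62 to 70 mm, 70 mm high; end walls' inner faces at y +-100 mm, 85 mm high. The robot side is closed only by the flap.
- flap_panel (a joint): Flap angle, rad: 0 shut, up to 1.3 as it swings out towards the robot. A spring shuts it (2 N at the edge bar to start, about 3 N at 0.8 rad). Clear plastic, 190 mm wide, 4 mm thick: shut, it rises almost upright to 90 mm above the table, then reaches over the batten's robot side. It cannot go inwards or down.
- flap_hinge (a point): Middle of the flap's hinge line, which runs along the dispenser's y at dispenser x = -40 mm, 12 mm above the table. Drawing the edge bar about 40 mm towards the robot (0.4 rad) makes room for a finger on the robot side of the batten; the bar is at most 114 mm above the table as it swings.
- flap_edge (a point): Middle of the flap's free edge, a dark wooden bar 8 mm in diameter along the dispenser's y. Shut, it is at dispenser x = -8 mm, 104 mm above the table, its underside 20 mm above the top of the batten. A finger lowered just beyond it (its +x side) and drawn towards the robot opens the flap.
- batten_c (a point): Centre (half-way up) of the loose light-wood guide batten in the dispenser, 36 (x) x 180 (y, its length) x 20 mm (z), 0.06 to 0.14 kg. At the start its underside is 60 mm and its top 80 mm above the table, within 4 mm of the dispenser's centre line.
- board: Dark wooden rolling board, 230 (x) x 240 (y) x 16 mm thick, fixed flat on the table; origin at the centre of its underside, +x away from the robot (yaw up to 0.3 rad). Its two long edges run along y; the first batten lies along the +x one, the -x one (near the robot) is empty.
- empty_edge (a point): Point on the board's top surface (16 mm above the table) where the middle of the second batten belongs: 30 mm in from the board's -x edge, half-way along it. Same axes as the board.
- first_c (a point): Centre of the first batten, same as the other (36 x 180 x 20 mm), lying loose on the board along its +x edge, about 30 mm in; must stay there.
- wheel: Bystander: blue banding wheel, 180 mm in diameter, 70 mm high, origin at the centre of its underside; a terracotta bowl stands on it.
- bowl: Bystander: terracotta bowl, 110 mm across, 70 mm high, on the wheel; origin under its foot.
- mug: Bystander: white mug, 80 mm across, 95 mm high; origin under its foot.
- looptool: Bystander: loop tool with a wooden handle, 180 mm long, lying on the table; origin at its middle, on the table.
Mind the look-alikes: they are no part of the job. Leave any purple or red look-alike of the part that bears batten_c alone.

How it is judged (in metres and radians):
On the way, in this order (a step that is already met when the one before it is completed fails the run):
1. the flap is held open (at least 0.15 rad) with the batten still in the dispenser and the fingers on it (value of joint flap_panel above 0.15 rad and contact force between the fingers and batten above 0.5 N and distance between batten_c and dispenser below 0.09 m), for 0.1 s.
2. the batten is lifted out over the dispenser's walls (height (world z) of batten_c above 0.115 m), for 0.1 s.
At the end, for the whole second after the job is handed in: The batten lies flat and at rest on the board along the empty edge, its centre 12 to 57 mm in from that edge and within 35 mm of the edge's middle, parallel to the edge within 0.15 rad; the flap is shut (below 0.08 rad) and the first batten has moved less than 15 mm (x of batten_c in the frame of board between -0.103 and -0.058 m and y of batten_c in the frame of board between -0.035 and 0.035 m and height (world z) of batten_c between 0.021 and 0.032 m and angle between batten_c's own z axis and vertical below 0.08 rad and angle between the y axis of batten_c and the y axis of board, either way round below 0.15 rad and linear speed of batten below 0.02 m/s and value of joint flap_panel below 0.08 rad and distance of first_c from where it was at the start of the episode below 0.015 m); the robot touches nothing.
It fails at once if the batten is dropped (moves faster than 0.7 m/s with no finger touching it) (contact force between the fingers and batten below 0.05 N and linear speed of batten above 0.7 m/s).
It fails at once if the first batten is shoved more than 25 mm (distance of first_c from where it was at the start of the episode above 0.025 m).
It fails at once if the wheel, bowl, mug or loop tool is moved more than 30 mm (distance of any of wheel, bowl, mug, looptool from where it was at the start of the episode above 0.03 m).
It also fails if it takes over 45 s, if anything falls off the work surface, if the arm or the gripper's body presses on something with over 40 N, if the wrist force passes 120 N, or if a joint passes its speed limit or range.

### The arm

A 7-joint arm with a two-finger parallel gripper is mounted at the origin on the work surface. World frame = base frame: x ahead of the robot, y to its left, z up, the work surface at z = 0. Lengths are in m, angles in degrees, forces in N, time in s.
With the tool pointing down it reaches from about 0.425 to 0.825 m from the base axis. Payload 3.6 kg.
Tool frame: the origin (TCP) lies between the finger pads; the fingertips stand 11 mm ahead of it and the grasp point (between the pads) lies 8 mm behind it (arm.tcp_to_tips is the distance from the TCP to the fingertips, in m); z points along the fingers, y is the direction in which the jaws open and shut (so a half turn about z gives the same grasp; the last joint's range is limited). The gripper opens to 93 mm and grips with 3 to 60 N. Pads are 15 mm wide; open, the fingers measure 128 mm over their backs; the gripper's body (75 mm by 188 mm) begins 65 mm behind the grasp point.
Start: joints at [-78.123, 35.231, -0.722, 81.555, 0.464, 63.22, -2.315], TCP at [0.151, 0.632, 0.23] pointing down, gripper open.
Joint ranges: [-178.69, 178.69], [-17.37, 117.87], [-77.05, 75.6], [15.02, 138.74], [-78.02, 258.01], [0.78, 113.62], [-162.83, 162.83]. Speed limits (degrees/s): [159.86, 159.86, 180, 180, 180, 180, 180].

### API

Orientations are given as a 3x3 rotation matrix whose columns are the frame's x, y, z axes.
In Python, from plant import arm, viewer gives the robot as it stands.
- The arm moves only by the tool step_arm, never from a script. Its argument "motion" is a list of rows, each a list of 5 numbers: the opening, from -1 (shut) to 1 (fully open), so that 0 is half open, then the shift along the tool's x, y, z in units of 0.02 m (1.0 is 0.02 m), then the turn about the tool's z in units of 0.08 rad (1.0 is 0.08 rad). A call has 1 to 12 rows; each row shifts and turns the commanded pose from where the row before left it, along the tool's axes as they then stand; what a row does not reach is not made up. A row lasts 1/10 s, in which the tool goes at most 50 mm and 8.59 degrees, less where a joint would pass 70% of its speed; a pose out of reach is approached as far as the arm can. A call with a number of a shift or a turn outside -1 to 1 is refused whole. A call with a gripper value outside its range is refused whole. The fingers move at their own pace and stop on an object; the grip force is fixed at half the most. Time passes only in rows, so rows that do not move let the fingers close. It gives the time, the measured TCP pose, the force and the opening at its end, in the units of the state.
- arm.state(): the state, without advancing time (a new reading comes with each control period).
- viewer.get_image(name): name is "side" or "top" or "wrist"; returns a dict with "pixels" (384x512x3 uint8, red, green, blue), "range_z" (384x512 float32, m along the optical axis (not along the pixel's ray), 0 where there is no reading), "mtx" (3x3 intrinsics, pixels), "R" (3x3) and "t" (3): a world point X has camera coordinates R X + t. Camera axes: x right, y down, z forward; pixel columns grow to the right and rows downward; lengths in m; the calibration is good to about 2 mm. A picture is of the moment at which its call begins.
- arm.job_done(): hands the job in, once; it reports no verdict.
The state is a dict: "time_s": time; "qpos": joint angles; "dq": joint speeds; "joint_efforts": joint torques, N m; "tcp_pos": TCP position; "ee_rot": TCP orientation; "contact_force": force on the tool from outside, world axes, zero at the start; "wrist_torque": the same for the moment, N m; "width": finger opening in m.
Only numpy, scipy, OpenCV 4.12 (cv2) and the standard library are available. Lean on these libraries where they do the work, as an engineer would, in place of code of your own. Each camera call takes 0.05 s, during which the arm holds its last target. There are 200 camera calls.

## Working session

There is one attempt and no reset: what is moved stays moved. The work goes in short steps, Python scripts to look and compute and a tool call to move; the robot and the scene stay as the last step left them, time stands still between calls to the robot, and variables do not carry over. Pictures are saved under pics/ and viewed, about 8 in all and at most 12, crops included, and the job is handed in when it is done.

Besides the shell and the picture viewer there is one more tool, called after "Request:" by a JSON object that holds its "name" and its "arguments", one argument or row to a line. step_arm: Moves the arm, as the interface text tells. Its arguments: {"type":"object","properties":{"motion":{"type":"array"}},"required":["motion"]}

```bash
mkdir -p pics
cat > h.py <<'E'
import numpy as np, cv2
from plant import arm, viewer
def snap(n,f):
    d=viewer.get_image(n); cv2.imwrite(f'pics/{f}.png',d['pixels'][:,:,::-1]); np.savez(f'pics/{f}.npz',**d); return d
def world(d,u,v,z=None):
    "pixel -> world: by depth, or by plane z"
    r=np.linalg.inv(d['mtx'])@[u,v,1]; R,t=d['R'],d['t']
    if z is None: return R.T@(r*d['range_z'][int(round(v)),int(round(u))]-t)
    o=-R.T@t; k=R.T@r; return o+k*(z-o[2])/k[2]
E
python3 - <<'E'
from h import *
a=snap('top','top0');b=snap('side','side0')
cv2.imwrite('pics/both.png',np.hstack([cv2.resize(x['pixels'],(400,300))[:,:,::-1] for x in(a,b)]))
s=arm.state();print(s['time_s'],s['tcp_pos'],s['ee_rot'],s['width'])
E
```

```text
0.1 [0.15038216 0.63164861 0.22859406] [[-9.72825695e-01  2.31538141e-01 -5.07267542e-04]
 [ 2.31538694e-01  9.72823014e-01 -2.28402902e-03]
 [-3.53582951e-05 -2.33941419e-03 -9.99997263e-01]] 0.09306152605152641
```

View pics/top0.png

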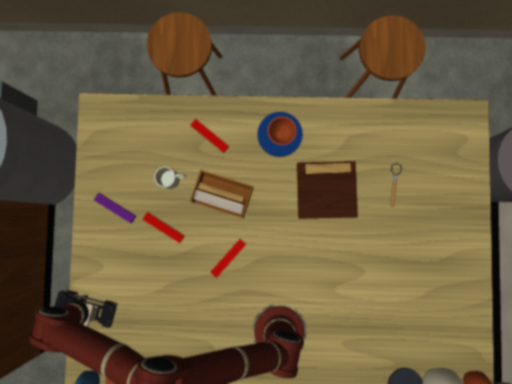

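View pics/side0.png

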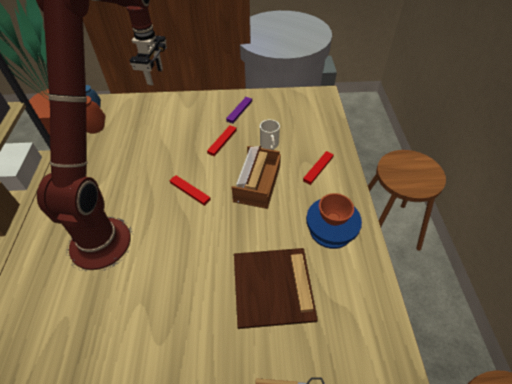

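Run:
```python
from h import *
d=np.load('pics/top0.npz'); p=d['pixels'][:,:,::-1]
a=cv2.resize(p[160:225,180:265],None,fx=7,fy=7,interpolation=cv2.INTER_CUBIC)[:455,:595]
e=np.load('pics/side0.npz')['pixels'][:,:,::-1]
b=cv2.resize(p[150:230,285:370],None,fx=4.5,fy=4.5,interpolation=cv2.INTER_CUBIC)
cv2.imwrite('pics/c1.png',a);cv2.imwrite('pics/c2.png',b)
for u,v in[(280,335),(222,193),(327,190),(327,168),(170,177),(280,133)]:print(u,v,world(d,u,v),world(d,u,v,.016))
```

```text
280 335 [0.06549926 0.01061362 0.28140829] [-0.01266781 -0.00550683  0.016     ]
222 193 [0.54100913 0.23181262 0.07678292] [0.54512008 0.23771944 0.016     ]
327 190 [ 0.56463542 -0.18486034  0.02419858] [ 0.56529732 -0.18632078  0.016     ]
327 168 [ 0.65211087 -0.18224694  0.03492397] [ 0.65473759 -0.18560919  0.016     ]
170 177 [0.60721839 0.45276672 0.00669266] [0.60621968 0.45057598 0.016     ]
280 133 [0.78154848 0.01009742 0.07431367] [0.79495124 0.00703021 0.016     ]
```

View pics/c1.png

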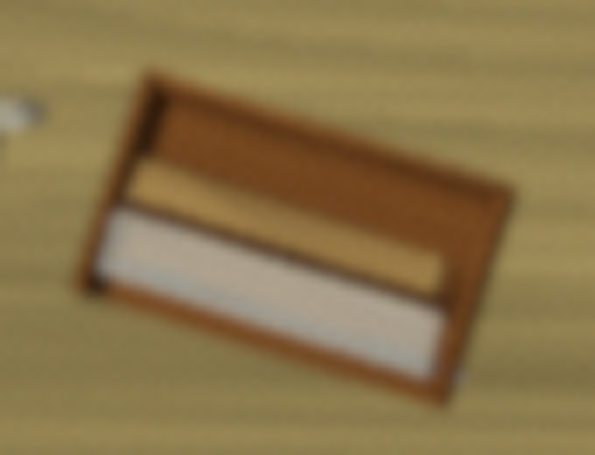

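View pics/c2.png

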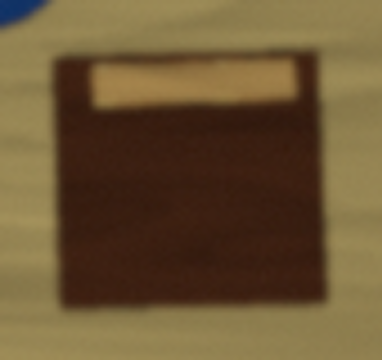

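Run:
```python
from h import *
d=np.load('pics/top0.npz')
A=lambda U,V,z:world(d,(U+.5)/7-.5+180,(V+.5)/7-.5+160,z)[:2]
B=lambda U,V,z:world(d,(U+.5)/4.5-.5+285,(V+.5)/4.5-.5+150,z)[:2]
FL,FR,NR,NL=[A(*p,.085) for p in[(150,72),(515,190),(445,403),(80,290)]]
print(FL,FR,NR,NL,np.linalg.norm(FL-FR),np.linalg.norm(NL-NR),np.linalg.norm(FL-NL))
def fr(FL,FR,NR,NL):
    y=(FL-FR)+(NL-NR); y/=np.linalg.norm(y); return np.array([y[1],-y[0]]),y,(FL+FR+NR+NL)/4
x,y,c=fr(FL,FR,NR,NL);o=c-.004*x   # x extents -62..70
print('disp o',o,'yaw',np.arctan2(x[1],x[0]))
for n,U,V,z in[('barL',118,210,.104),('barR',447,305,.104),('batfarL',148,160,.08),('batfarR',447,258,.08)]:
    q=A(U,V,z);print(n,q,(q-o)@x,(q-o)@y)
bx,by,bc=fr(*[B(*p,.016) for p in[(55,58),(318,52),(327,300),(62,306)]])
print('board',bc,np.arctan2(bx[1],bx[0]),'empty',bc-.085*bx)
q=np.array([B(*p,.036) for p in[(91,63),(296,59),(296,102),(93,108)]]);m=q.mean(0)
print('first',m,(m-bc)@bx,(m-bc)@by)
```

```text
[0.62890239 0.31478422] [0.56708497 0.11116274] [0.44890472 0.14730434] [0.5072278  0.35001604] 0.2127982651896743 0.21093510038359742 0.12667276216541984
disp o [0.53419412 0.23195098] yaw -0.2874795146378652
barL [0.55043797 0.32718679] -0.011425565256114023 0.09593319549116752
barR [0.50202283 0.14659345] -0.006649099337495938 -0.0909763102571988
batfarL [0.58038842 0.31527664] 0.020672729199514624 0.09300385159732406
batfarR [0.52905481 0.14811857] 0.01884111398979501 -0.08184924357287293
board [ 0.56826532 -0.1860025 ] 0.041674677334594665 empty [ 0.48333912 -0.18954382]
first [ 0.65180529 -0.1849105 ] 0.08351293395568683 -0.002389437363254573
```

Request:
{"name": "step_arm", "arguments": {
  "motion": [
    [0.12,0,0,0,1],
    [0.12,0,0,0,1],
    [0.12,0,0,0,1],
    [0.12,0,0,0,1],
    [0.12,0,0,0,1],
    [0.12,0,0,0,1],
    [0.12,0,0,0,1],
    [0.12,0,0,0,1],
    [0.12,0,0,0,1],
    [0.12,0,0,0,1],
    [0.12,0,0,0,1],
    [0.12,0,0,0,1]
  ]
}}

```text
time_s: 1.3
tcp_pos: [0.1503, 0.6319, 0.2289]
ee_rot: [[-0.365, 0.931, -0.0], [0.931, 0.365, -0.002], [-0.001, -0.001, -1.0]]
contact_force: [-0.2, 0.1, -0.3]
width: 0.0519
```

Request:
{"name": "step_arm", "arguments": {
  "motion": [
    [0.12,0,0,0,1],
    [0.12,0,0,0,1],
    [0.12,0,0,0,1],
    [0.12,0,0,0,1],
    [0.12,0,0,0,1],
    [0.12,0,0,0,1],
    [0.12,0,0,0,1],
    [0.12,0,0,0,1],
    [0.12,0,0,0,0.3],
    [0.12,0,0,0,0]
  ]
}}

```text
time_s: 2.3
tcp_pos: [0.1503, 0.6321, 0.2292]
ee_rot: [[0.282, 0.959, -0.0], [0.959, -0.282, -0.001], [-0.001, 0.0, -1.0]]
contact_force: [0.4, 0.4, 0.0]
width: 0.0523
```

```bash
cat >> h.py <<'E'
def togo(x,y,z):
    s=arm.state();R=np.array(s['ee_rot']);e=R.T@(np.array([x,y,z])-s['tcp_pos'])/.02
    print('t',s['time_s'],'tcp',np.round(s['tcp_pos'],4),'yaw_y',np.degrees(np.arctan2(R[1,1],R[0,1])),'w',s['width'],'F',np.round(s['contact_force'],1),'units',np.round(e,2),'q',np.round(s['qpos'],0))
O=np.array([.5342,.2320]);DX=np.array([np.cos(-.2875),np.sin(-.2875)]);DY=np.array([-DX[1],DX[0]])
E
python3 -c "
from h import *
p=O+.05*DX+.002*DY;togo(*p,.23)"
```

```text
t 2.3 tcp [0.1503 0.6321 0.2292] yaw_y -16.38196704748803 w 0.052250756095452044 F [0.4 0.4 0. ] units [-1.368e+01  2.656e+01 -2.000e-02] q [-92.  37.  24.  82. -16.  64. -82.]
```

Request:
{"name": "step_arm", "arguments": {
  "motion": [
    [0.12,-0.5,1,0,0],
    [0.12,-0.5,1,0,0],
    [0.12,-0.5,1,0,0],
    [0.12,-0.5,1,0,0],
    [0.12,-0.5,1,0,0],
    [0.12,-0.5,1,0,0],
    [0.12,-0.5,1,0,0],
    [0.12,-0.5,1,0,0],
    [0.12,-0.5,1,0,0],
    [0.12,-0.5,1,0,0],
    [0.12,-0.5,1,0,0],
    [0.12,-0.5,1,0,0]
  ]
}}

```text
time_s: 3.5
tcp_pos: [0.3473, 0.4486, 0.2297]
ee_rot: [[0.282, 0.96, -0.0], [0.96, -0.282, 0.0], [-0.0, -0.0, -1.0]]
contact_force: [0.1, 0.8, -0.8]
width: 0.052
```

Request:
{"name": "step_arm", "arguments": {
  "motion": [
    [0.12,-0.5,1,0,0],
    [0.12,-0.5,1,0,0],
    [0.12,-0.5,1,0,0],
    [0.12,-0.5,1,0,0],
    [0.12,-0.5,1,0,0],
    [0.12,-0.5,1,0,0],
    [0.12,-0.5,1,0,0],
    [0.12,-0.5,1,0,0],
    [0.12,-0.5,1,0,0],
    [0.12,-0.5,1,0,0],
    [0.12,-0.5,1,0,0],
    [0.12,0,0,0,0]
  ]
}}

```text
time_s: 4.7
tcp_pos: [0.5291, 0.2777, 0.2298]
ee_rot: [[0.288, 0.958, 0.002], [0.958, -0.288, -0.002], [-0.002, 0.003, -1.0]]
contact_force: [0.4, 0.1, -0.3]
width: 0.052
```

```bash
python3 -c "
from h import *
p=O+.05*DX+.002*DY;togo(*p,.14);snap('wrist','w1')"
```

```text
t 4.7 tcp [0.5291 0.2777 0.2298] yaw_y -16.750059504231324 w 0.052019094181818784 F [ 0.4  0.1 -0.3] units [-1.99  3.39  4.5 ] q [-45.  32.  25.  91. -15.  60. -33.]
```

View pics/w1.png

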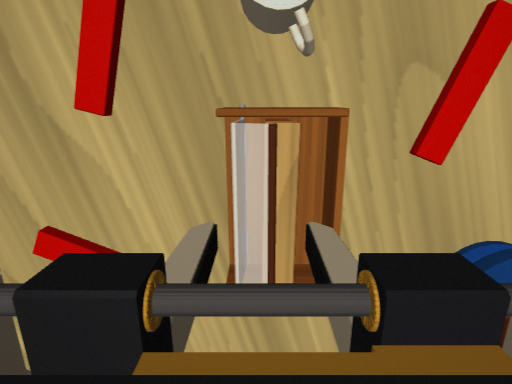

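Run:
```python
from h import *
d=np.load('pics/w1.npz')
for n,u,v,z in[('bar far edge',277,160,.104),('bar far edge low',275,260,.104),('bat far top',299,125,.08),('bat far low',294,270,.08),('wall NL',217,108,.085),('wall FL',348,108,.085),('wall NL in',229,116,.085),('wall FL in',337,116,.085)]:
    q=world(d,u,v,z)[:2]-O;print(n,np.round([q@DX,q@DY],4), world(d,u,v)[2])
```

```text
bar far edge [-0.0027  0.0667] 0.07952505233682804
bar far edge low [-0.0037 -0.0364] 0.10498394017697477
bat far top [0.0198 0.0968] 0.07931635179765234
bat far low [ 0.0189 -0.0623] 0.025226222964386605
wall NL [-0.0588  0.1133] -0.0004587050296081024
wall FL [0.0651 0.1127] 0.07013552693153118
wall NL in [-0.0477  0.1058] 0.08330288116776173
wall FL in [0.0551 0.1054] 0.08373731740798977
```

Request:
{"name": "step_arm", "arguments": {
  "motion": [
    [0.12,-0.9,0.9,0,0],
    [0.12,-0.9,0.9,0.5,0],
    [0.12,0,0.8,1,0],
    [0.12,0,0.8,1,0],
    [0.12,0,0,1,0],
    [0.12,0,0,1,0],
    [0.12,0,0,0,0],
    [0.12,0,0,0,0]
  ]
}}

```text
time_s: 5.55
tcp_pos: [0.5809, 0.2293, 0.1398]
ee_rot: [[0.281, 0.96, -0.001], [0.96, -0.281, 0.001], [0.0, -0.001, -1.0]]
contact_force: [0.2, -0.4, 0.7]
width: 0.052
```

```bash
python3 -c "
from h import *
p=O+.05*DX+.006*DY;togo(*p,.1);snap('wrist','w2')"
```

```text
t 5.55 tcp [0.5809 0.2293 0.1398] yaw_y -16.307909383971758 w 0.051981581252791696 F [ 0.2 -0.4  0.7] units [-0.23  0.22  1.99] q [-37.  40.  23.  93. -18.  51. -24.]
```

View pics/w2.png

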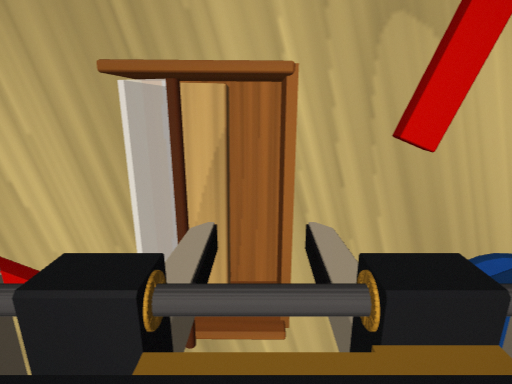

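Request:
{"name": "step_arm", "arguments": {
  "motion": [
    [0.12,-0.2,0.2,0.7,0],
    [0.12,0,0,0.7,0],
    [0.12,0,0,0.6,0],
    [0.12,0,0,0,0],
    [0.12,0,0,0,0]
  ]
}}

```text
time_s: 6.1
tcp_pos: [0.5841, 0.2227, 0.099]
ee_rot: [[0.283, 0.959, -0.001], [0.959, -0.283, -0.0], [-0.001, -0.001, -1.0]]
contact_force: [-0.1, -0.2, -0.1]
width: 0.0522
```

```bash
python3 -c "
from h import *
p=O+.002*DX+.006*DY;togo(*p,.1)"
```

```text
t 6.1 tcp [0.5841 0.2227 0.099 ] yaw_y -16.44583741531592 w 0.05219791483123298 F [-0.1 -0.2 -0.1] units [ 0.04 -2.43 -0.05] q [-35.  43.  21.  94. -20.  47. -22.]
```

Request:
{"name": "step_arm", "arguments": {
  "motion": [
    [0.12,0,-0.5,0,0],
    [0.12,0,-0.5,0,0],
    [0.12,0,-0.5,0,0],
    [0.12,0,-0.5,0,0],
    [0.12,0,-0.43,0,0],
    [0.12,0,0,0,0],
    [0.12,0,0,0,0]
  ]
}}

```text
time_s: 6.8
tcp_pos: [0.5379, 0.237, 0.0998]
ee_rot: [[0.283, 0.959, 0.001], [0.959, -0.283, 0.0], [0.001, 0.001, -1.0]]
contact_force: [2.6, -0.6, 1.4]
width: 0.052
```

```bash
python3 -c "
from h import *
p=O+.0015*DX+.006*DY;togo(*p,.074);snap('wrist','w3')"
```

```text
t 6.8 tcp [0.5379 0.237  0.0998] yaw_y -16.42151182985684 w 0.052033525324695934 F [ 2.6 -0.6  1.4] units [ 0.01 -0.03  1.29] q [-39.  40.  21. 101. -20.  43. -24.]
```

View pics/w3.png

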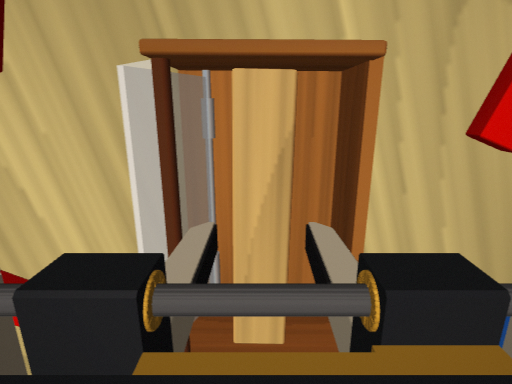

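Request:
{"name": "step_arm", "arguments": {
  "motion": [
    [0.12,0,0,0.4,0],
    [0.12,0,0,0.4,0],
    [0.12,0,0,0.4,0],
    [0.12,0,0,0.06,0],
    [0.12,0,0,0,0],
    [0.12,0,0,0,0]
  ]
}}

```text
time_s: 7.45
tcp_pos: [0.5375, 0.2361, 0.074]
ee_rot: [[0.283, 0.959, -0.001], [0.959, -0.283, -0.001], [-0.001, -0.001, -1.0]]
contact_force: [1.7, -1.7, -1.0]
width: 0.052
```

Request:
{"name": "step_arm", "arguments": {
  "motion": [
    [-0.1,0,0,0,0],
    [-0.3,0,0,0,0],
    [-0.6,0,0,0,0],
    [-1,0,0,0,0],
    [-1,0,0,0,0],
    [-1,0,0,0,0],
    [-1,0,0,0,0]
  ]
}}

```text
time_s: 8.15
tcp_pos: [0.5377, 0.2365, 0.0745]
ee_rot: [[0.283, 0.959, -0.0], [0.959, -0.283, -0.0], [-0.0, -0.0, -1.0]]
contact_force: [1.3, -0.7, -0.5]
width: 0.0355
```

```bash
python3 -c "
from h import *
p=O+.0015*DX+.006*DY;togo(*p,.106)"
```

```text
t 8.15 tcp [0.5377 0.2365 0.0745] yaw_y -16.444070355890577 w 0.03547758772047449 F [ 1.3 -0.7 -0.5] units [ 0.04 -0.03 -1.58] q [-38.  42.  20. 102. -21.  40. -23.]
```

Request:
{"name": "step_arm", "arguments": {
  "motion": [
    [-1,0,0,-0.4,0],
    [-1,0,0,-0.4,0],
    [-1,0,0,-0.4,0],
    [-1,0,0,-0.4,0],
    [-1,0,0,0,0],
    [-1,0,0.4,0,0],
    [-1,0,0.5,0,0],
    [-1,0,0.5,0,0],
    [-1,0,0.5,0,0],
    [-1,0,0.4,0,0],
    [-1,0,0,0,0],
    [-1,0,0,0,0]
  ]
}}

```text
time_s: 9.35
tcp_pos: [0.5815, 0.2234, 0.1061]
ee_rot: [[0.283, 0.959, -0.001], [0.959, -0.283, -0.0], [-0.0, -0.001, -1.0]]
contact_force: [0.1, -0.1, -0.6]
width: 0.0358
```

Request:
{"name": "step_arm", "arguments": {
  "motion": [
    [-1,0,0.3,-0.5,0],
    [-1,0,0,-0.8,0],
    [-1,0,0,-0.8,0],
    [-1,0,0,-0.8,0],
    [-1,0,0,-0.8,0],
    [-1,0,0,-0.5,0],
    [-1,0,0,0,0],
    [-1,0,0,0,0]
  ]
}}

```text
time_s: 10.15
tcp_pos: [0.5873, 0.2219, 0.1903]
ee_rot: [[0.283, 0.959, -0.001], [0.959, -0.283, 0.0], [-0.0, -0.001, -1.0]]
contact_force: [-0.6, -0.4, -1.1]
width: 0.0355
```

```bash
python3 -c "
from h import *
togo(.4835,-.1895,.18);snap('side','s4');snap('wrist','w4')
a=cv2.imread('pics/s4.png')[100:240,140:370];b=cv2.imread('pics/w4.png')
cv2.imwrite('pics/j4.png',np.hstack([cv2.resize(a,(493,300)),cv2.resize(b,(307,300))]))"
```

```text
t 10.15 tcp [0.5873 0.2219 0.1903] yaw_y -16.429632662400213 w 0.03551377747211766 F [-0.6 -0.4 -1.1] units [-21.2    0.84   0.52] q [-37.  37.  24.  89. -17.  58. -24.]
```

View pics/j4.png

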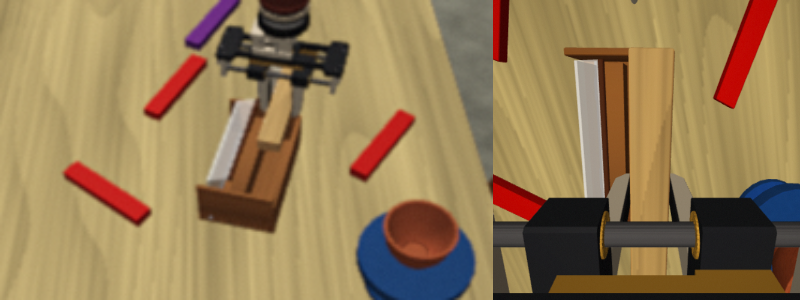

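Run:
```python
from h import *
d=np.load('pics/w4.npz');s=arm.state()
for u,v in[(265,61),(228,61),(302,61)]: print(np.array(s['ee_rot']).T@(world(d,u,v,.196)-s['tcp_pos']),world(d,u,v+6)[2])
```

```text
[ 0.09365524  0.00166816 -0.00660211] 0.19352295624341012
[ 0.09364768 -0.01494664 -0.00657326] 0.1939763543511412
[ 0.09366279  0.01827927 -0.00663095] 0.19232325475478557
```

Request:
{"name": "step_arm", "arguments": {
  "motion": [
    [-1,0,0,0,-0.8],
    [-1,0,0,0,-0.8],
    [-1,0,0,0,-0.8],
    [-1,0,0,0,-0.8],
    [-1,0,0,0,-0.9],
    [-1,0,0,0,0],
    [-1,0,0,0,0]
  ]
}}

```text
time_s: 10.95
tcp_pos: [0.5873, 0.2216, 0.1898]
ee_rot: [[-0.039, 0.999, -0.001], [0.999, 0.039, -0.0], [-0.0, -0.001, -1.0]]
contact_force: [-0.1, 0.9, -0.7]
width: 0.0358
```

```bash
python3 -c "
from h import *
togo(.4835,-.1895,.18)"
```

```text
t 10.95 tcp [0.5873 0.2216 0.1898] yaw_y 2.2574470702538485 w 0.03584814411868176 F [-0.1  0.9 -0.7] units [-20.34  -6.     0.5 ] q [-34.  36.  19.  89. -13.  57.  -9.]
```

Request:
{"name": "step_arm", "arguments": {
  "motion": [
    [-1,-0.5,-0.15,0,0],
    [-1,-0.9,-0.25,0,0],
    [-1,-0.9,-0.25,0,0],
    [-1,-0.9,-0.25,0,0],
    [-1,-0.9,-0.25,0,0],
    [-1,-0.9,-0.25,0,0],
    [-1,-0.9,-0.25,0,0],
    [-1,-0.9,-0.25,0,0],
    [-1,-0.9,-0.25,0,0],
    [-1,-0.9,-0.25,0,0],
    [-1,-0.9,-0.25,0,0],
    [-1,-0.9,-0.25,0,0]
  ]
}}

```text
time_s: 12.15
tcp_pos: [0.5378, 0.01, 0.1906]
ee_rot: [[-0.041, 0.999, 0.0], [0.999, 0.041, -0.0], [-0.0, 0.0, -1.0]]
contact_force: [-0.3, -0.1, -0.7]
width: 0.0359
```

Request:
{"name": "step_arm", "arguments": {
  "motion": [
    [-1,-0.9,-0.3,0,0],
    [-1,-0.9,-0.3,0,0],
    [-1,-0.9,-0.3,0,0],
    [-1,-0.9,-0.3,0,0],
    [-1,-0.9,-0.3,0,0],
    [-1,-0.9,-0.3,0,0],
    [-1,-0.9,-0.3,0,0],
    [-1,-0.9,-0.3,0,0],
    [-1,-0.9,-0.3,0,0],
    [-1,-0.9,-0.2,0,0],
    [-1,-0.7,-0.2,0,0],
    [-1,0,0,0,0]
  ]
}}

```text
time_s: 13.35
tcp_pos: [0.4831, -0.1878, 0.1908]
ee_rot: [[-0.036, 0.999, 0.0], [0.999, 0.036, -0.002], [-0.002, 0.0, -1.0]]
contact_force: [0.8, 0.1, -1.0]
width: 0.0358
```

```bash
python3 -c "
from h import *
togo(.4835,-.1935,.08);d=snap('top','t5')
p=d['pixels'][130:240,270:390,::-1];cv2.imwrite('pics/t5c.png',cv2.resize(p,None,fx=5,fy=5,interpolation=2))"
```

```text
t 13.35 tcp [ 0.4831 -0.1878  0.1908] yaw_y 2.0821909433000987 w 0.035810657682034265 F [ 0.8  0.1 -1. ] units [-0.28  0.01  5.54] q [  5.  27.  20. 107. -12.  48.  33.]
```

View pics/t5c.png

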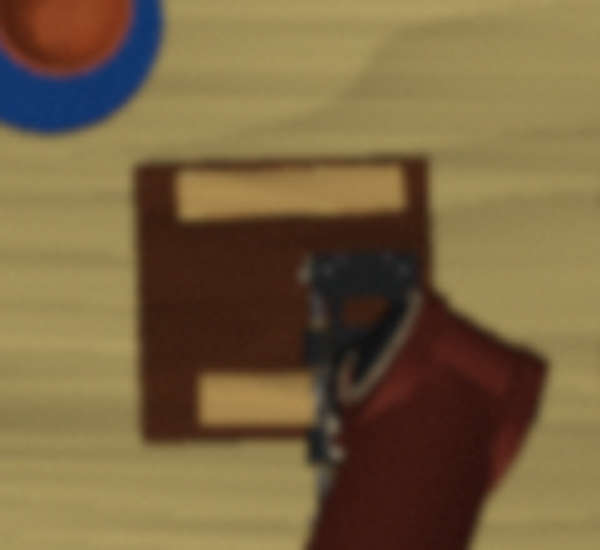

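Run:
```python
from h import *
d=np.load('pics/t5.npz');C=lambda U,V,z:world(d,(U+.5)/5-.5+270,(V+.5)/5-.5+130,z)[:2]
c=np.array([.5683,-.1860]);bx=np.array([np.cos(.0417),np.sin(.0417)]);by=np.array([-bx[1],bx[0]])
for n,U,V,z in[('held TL',198,376,.197),('held BL',198,427,.197),('first TL',177,173,.036),('first TR',405,165,.036),('first BL',179,220,.036),('first BR',406,210,.036)]:
    q=C(U,V,z)-c;print(n,np.round([q@bx,q@by],4))
```

```text
held TL [-0.0676  0.0976]
held BL [-0.1038  0.0987]
first TL [0.1011 0.0879]
first TR [ 0.1033 -0.0946]
first BL [0.0632 0.0875]
first BR [ 0.0671 -0.094 ]
```

Request:
{"name": "step_arm", "arguments": {
  "motion": [
    [-1,-0.25,0,0.5,0],
    [-1,-0.25,0,0.9,0],
    [-1,0,0,1,0],
    [-1,0,0,1,0],
    [-1,0,0,1,0],
    [-1,0,0,1,0],
    [-1,0,0,0.9,0],
    [-1,0,0,0.7,0],
    [-1,0,0,0.4,0],
    [-1,0,0,0.2,0],
    [-1,0,0,0,0],
    [-1,0,0,0,0]
  ]
}}

```text
time_s: 14.6
tcp_pos: [0.4851, -0.1949, 0.0389]
ee_rot: [[-0.041, 0.999, 0.001], [0.999, 0.041, -0.0], [-0.0, 0.001, -1.0]]
contact_force: [-0.1, -0.4, -1.4]
width: 0.0361
```

```bash
python3 -c "
from h import *
togo(.4835,-.1985,.0305)"
```

```text
t 14.6 tcp [ 0.4851 -0.1949  0.0389] yaw_y 2.3664886401567924 w 0.03610170496377083 F [-0.1 -0.4 -1.4] units [-0.18 -0.09  0.42] q [ 11.  41.  13. 113. -18.  28.  39.]
```

Request:
{"name": "step_arm", "arguments": {
  "motion": [
    [-1,-0.1,-0.05,0.1,0],
    [-1,0,0,0.1,0],
    [-1,0,0,0.1,0],
    [-1,0,0,0.08,0],
    [-1,0,0,0,0],
    [-1,0,0,0,0]
  ]
}}

```text
time_s: 15.2
tcp_pos: [0.4837, -0.1968, 0.0308]
ee_rot: [[-0.041, 0.999, -0.0], [0.999, 0.041, -0.0], [-0.0, -0.0, -1.0]]
contact_force: [0.4, -0.5, -1.3]
width: 0.0357
```

Request:
{"name": "step_arm", "arguments": {
  "motion": [
    [-1,0,0,0.05,0],
    [-1,0,0,0,0],
    [-1,0,0,0,0]
  ]
}}

```text
time_s: 15.5
tcp_pos: [0.4838, -0.1969, 0.0305]
ee_rot: [[-0.041, 0.999, 0.0], [0.999, 0.041, -0.0], [-0.0, 0.0, -1.0]]
contact_force: [-0.7, 0.7, 6.0]
width: 0.036
```

```bash
python3 -c "
from h import *
togo(.4835,-.1985,.0305);snap('wrist','w6')"
```

```text
t 15.5 tcp [ 0.4838 -0.1969  0.0305] yaw_y 2.3533416755706695 w 0.03600955056689938 F [-0.7  0.7  6. ] units [-0.08 -0.02 -0.  ] q [ 12.  41.  12. 114. -18.  27.  40.]
```

View pics/w6.png

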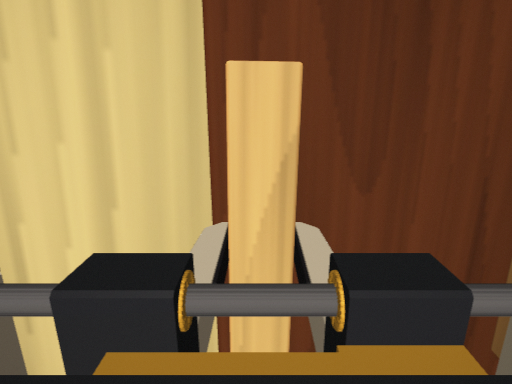

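Request:
{"name": "step_arm", "arguments": {
  "motion": [
    [-0.1,0,0,0,0],
    [0.1,0,0,0,0],
    [0.2,0,0,0,0],
    [0.2,0,0,0,0],
    [0.2,0,0,-0.3,0],
    [0.2,0,0,-0.8,0],
    [0.2,0,0,-1,0],
    [0.2,0,0,-1,0],
    [0.2,0,0,-1,0],
    [0.2,0,0,-1,0],
    [0.2,0,0,-1,0],
    [0.2,0,0,-1,0]
  ]
}}

```text
time_s: 16.75
tcp_pos: [0.4835, -0.1968, 0.1731]
ee_rot: [[-0.041, 0.999, 0.0], [0.999, 0.041, -0.0], [-0.0, 0.0, -1.0]]
contact_force: [0.1, -0.0, -0.2]
width: 0.0559
```

Request:
{"name": "step_arm", "arguments": {
  "motion": [
    [0.2,-1,0,0,0],
    [0.2,-1,0,0,0],
    [0.2,-1,0,0,0],
    [0.2,-1,0,0,0],
    [0.2,-1,0,0,0],
    [0.2,-1,0,0,0],
    [0.2,-1,0,0,0],
    [0.2,-1,0,0,0],
    [0.2,-1,0,0,0],
    [0.2,0,0,0,0],
    [0.2,0,0,0,0],
    [0.2,0,0,0,0]
  ]
}}

```text
time_s: 17.95
tcp_pos: [0.4915, -0.3749, 0.1718]
ee_rot: [[-0.043, 0.999, -0.0], [0.999, 0.043, 0.002], [0.002, -0.0, -1.0]]
contact_force: [0.5, 0.1, -0.2]
width: 0.0556
```

```bash
python3 -c "
from h import *
togo(.4835,-.1985,.0305);d=snap('top','t7');p=d['pixels'][120:240,180:380,::-1];cv2.imwrite('pics/t7c.png',cv2.resize(p,None,fx=4,fy=4,interpolation=2))"
```

```text
t 17.95 tcp [ 0.4915 -0.3749  0.1718] yaw_y 2.4433402750800166 w 0.0556218755868517 F [ 0.5  0.1 -0.2] units [ 8.82 -0.02  7.08] q [ 24.  37.  18.  92. -13.  54.  50.]
```

View pics/t7c.png

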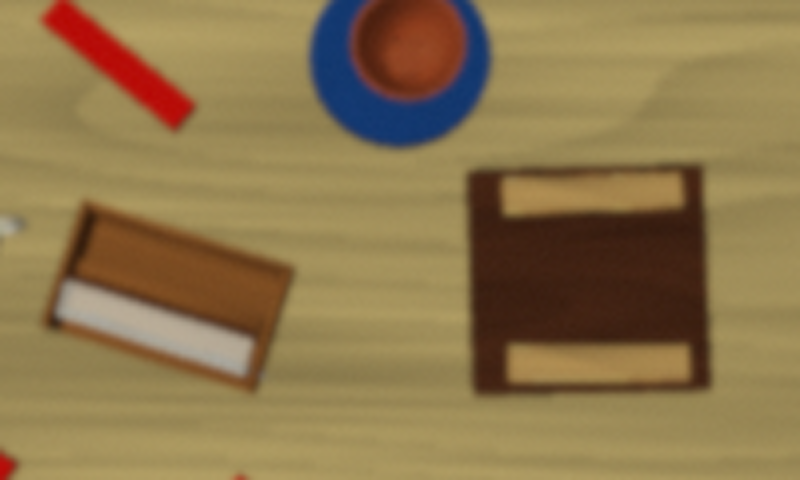

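```bash
python3 -c "
from h import *
print(arm.job_done())"
```

```text
the job is handed in; nothing more can be done
None
```

The batten is lying on the board along the empty edge near the robot, and the job is handed in; no verdict was reported.

- **How it went:** I drew the flap open with the near finger and gripped the batten (35.5 mm opening). I lifted it slightly, then moved it away from the robot so the flap closed gently against the finger. After carrying it over, I lowered it until it touched the board (about 6 N), opened the fingers and withdrew. The clock read 17.95 s at the last check, against the 45 s limit.
- **Last checks:** The final top picture shows the batten inside the board's edge, parallel to the first batten and level with it to within a few mm. The flap looks shut, and the first batten, wheel and bowl look unmoved. The gripper is clear, with about zero force on it.
- **Not measured:** I judged that final picture by eye, without computing a pose for the batten. The mug and loop tool were not in the final crop, but the arm never went low near them.
- **One disagreement:** The wrist camera put the dispenser about 5 mm further along its length than the top camera did. I moved the grasp to suit, and the shift of the batten in the grip was corrected before laying it down.

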